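Fit up a tube for tacking and set the welding range

ROBOT

A 7-joint arm with a two-finger parallel gripper is mounted at the origin on the work surface. World frame = base frame: x ahead of the robot, y to its left, z up, the work surface at z = 0. Lengths are in m, angles in rad, forces in N, time in s.
With the tool pointing down it reaches from about 0.4 to 0.85 m from the base axis. Payload 10.4 kg.
Tool frame: the origin (TCP) lies at the very end of the fingers, on their centre line; the grasp point (between the pads) lies 19 mm behind it; z points along the fingers, y is the line along which they close (so a half turn about z gives the same grasp; the last joint's range is limited). The gripper opens to 87 mm and grips with 3 to 60 N. Pads are 19 mm wide; open, the fingers measure 117 mm over their backs; the gripper's body (75 mm by 190 mm) begins 51 mm behind the grasp point.
Start: joints at [1.176, 0.332, -0.065, 1.46, 0.022, 1.35, -0.088], TCP at [0.227, -0.582, 0.223] pointing down, gripper open.
Joint ranges: [-2.6, 2.6], [-0.5, 2.12], [-1.47, 1.34], [0.16, 2.42], [-1.27, 4.41], [0.06, 2.06], [-2.6, 2.6]. Speed limits (rad/s): [2.22, 2.22, 2.79, 2.79, 3.14, 3.14, 3.14].

INTERFACE

Orientations are given as a unit quaternion [x, y, z, w].
In Python, from bench import * gives the robot as it stands.
- The arm moves only by the tool step_arm, never from a script. Its arguments are lists of equal length, an entry for each row: "delta_pos": the shift along the world's x, y, z in units of 25 mm (1.0 is 25 mm), a list of three; "turn": the turn about the world's z in units of 0.12 rad (1.0 is 0.12 rad). In form: {"delta_pos": [[tx, ty, tz], ...], "turn": [turn, ...]}. A call has 1 to 12 rows; each row shifts and turns the commanded pose from where the row before left it; what a row does not reach is not made up. A row lasts 1/10 s, in which the tool goes at most 50 mm and 8.59 degrees, less where a joint would pass 70% of its speed; a pose out of reach is approached as far as the arm can. A call with a number of a shift or a turn outside -1 to 1 is refused whole. A call with a gripper value outside its range is refused whole. "grip" is the closure, from 0 (fully open) to 1 (shut), set as the call begins (left out, the last holds). The fingers move at their own pace and stop on an object; "newtons" is the grip in N (left out, the last holds). Time passes only in rows, so rows that do not move let the fingers close. It gives the time, the measured TCP pose, the force, the opening and the grip force at its end, in the units of the state.
- read_state(): the state, without advancing time (a new reading comes with each control period).
- camera(name): name is "side" or "top"; returns a dict with "image" (384x512x3 uint8, red, green, blue), "z_map" (384x512 float32, m along the optical axis (not along the pixel's ray), 0 where there is no reading), "mtx" (3x3 intrinsics, pixels), "view" (4x4, takes a point from world to camera coordinates). Camera axes: x right, y up, looking along -z (the intrinsics and any distortion apply to the point x, -y, -z); pixel columns grow to the right and rows downward; lengths in m; the calibration is good to about 2 mm. A picture is of the moment at which its call begins.
- close_job(): hands the job in; it is judged then, once.
The state is a dict: "time": time; "joint_positions": joint angles; "joint_vel": joint speeds; "joint_torque": joint torques, N m; "ee_pos": TCP position; "eef_rot": TCP orientation; "ft_force": force on the tool from outside, world axes, zero at the start; "torque": the same for the moment, N m; "width": finger opening in m; "grip_force": force on a finger pad.
Only numpy, scipy, OpenCV 4.12 (cv2) and the standard library are available. Lean on these libraries where they do the work, as an engineer would, in place of code of your own. Each camera call takes 0.05 s, during which the arm holds its last target. There are 200 camera calls.

TASK

Get the next tube joint ready for tacking: lay the loose tube across the two empty V-blocks of the fixture, without dropping it, and slide it along until its end butts tight against the clamped flanged stub. Turn the range switch on the yellow welding set up by three clicks (clockwise) from where it stands now. Let go of everything and leave the other things on the bench where they are.

Things in the scene. Friction and masses are not known exactly. Their poses are not given: they have to be found in the camera images.
- tube: the loose, bright metal tube: 42 mm outside diameter, 170 mm long, about 0.43 kg. Origin at the middle of its axis, x along the axis; both ends are alike. It starts lying in a wooden rest.
- rest: plywood board 200 x 100 x 12 mm, fixed, with two 5 mm high battens that keep the tube from rolling. Origin at the centre of its underside, x along the tube it carries. A tube lying in it has its axis 33 mm above the bench and along the board's x.
- fixture: fit-up fixture, fixed: a dark steel plate 130 x 310 x 12 mm with four steel V-blocks in one row along its y axis. Origin on the bench, z up, right below the free end of the clamped stub. The blocks at y = +35 and +112 mm hold that stub (y = 0 to +140 mm, then a 92 mm flange); a toggle clamp 121 mm high at y = +74 mm holds it down, its red handle reaching to x = +144 mm.
- block_in (a point): centre of the top of the empty V-block next to the stub, at y = -35 mm, 57 mm above the bench (axes as the fixture's). Each block is 28 mm long in y and 75 mm wide in x; its 90 degree groove runs along y, 50 mm wide at the top, 25 mm deep. A 42 mm tube cradled in the grooves has its axis at x = 0, 61.7 mm above the bench.
- block_out (a point): the same for the other empty V-block, at y = -135 mm. Between the two are 72 mm of free space down to the plate (12 mm above the bench).
- joint_face (a point): centre of the free end face of the clamped stub, on the fixture's tube axis; the stub lies on its +y side (axes as those of the fixture). The loose tube butts here: its centre is then 85 mm away, in the fixture's -y direction.
- welder: yellow bench-top welding set, fixed, 240 (x) x 200 (y) x 150 mm high, with a carrying handle folded flat on its back edge (up to 166 mm). Origin at the centre of its underside; front to -x. Its grey control panel slopes: it rises 18.4 degrees (0.322 rad) from front (-x) to back (+x), from 90 to 150 mm high.
- switch_axis (a point): point where the spindle of the range switch meets the panel (30 mm towards -x from the set's middle, 120 mm above the bench), axes as those of the welder. The spindle is square to the sloping panel. White ticks round it, 30 degrees apart, mark the eight positions.
- switch_pointer (a point): tip of the pointer end (with a white line) of the red bar handle: 48 mm from the spindle, at the handle's top, 37 mm off the panel. The bar is 16 mm wide (12 mm at the tip) and stands 13 to 37 mm off the panel; its tail ends 30 mm beyond the spindle. Below it is a round black skirt, 28 mm in radius, up to 13 mm off the panel.
- range_switch (a joint): switch angle in rad, growing clockwise seen facing the panel. Eight clicks from 0 to 3.665, pi/6 apart, end stops. At 0 the pointer is 105 degrees anticlockwise from straight up the slope. Starts in one of the three lowest. A spring detent (about 0.25 N m to leave) holds each: past half way it snaps on to the next by itself, else back.
- stub_a: dark short tube standing on end, 42 mm diameter, 70 mm high, loose; origin at the centre of its underside. Leave alone.
- stub_b: a second such stub. Leave alone.
- hammer: hammer lying on the bench, about 260 mm long, head to its +x end. Leave alone.
- spanner: steel spanner lying on the bench, 200 mm long. Leave alone.
- wire_brush: wooden wire brush, 200 x 26 x 34 mm, on the bench. Leave alone.
- magnet_square: red triangular welding magnet standing on the bench, 90 x 22 x 90 mm. Leave alone.
Things that resemble listed ones, but are neither listed nor needed, are in the scene too. Several things have the shape of the tube; the one meant has the colours described above.

How it is judged:
At the end, for the whole second after the job is handed in: The tube lies still in both empty V-blocks, axis within 3 mm of its cradled position and 0.04 rad in line, its end no more than 3 mm from the stub's; the range switch rests three clicks above where it started (within about 8 degrees of that position) (x of tube in the frame of fixture between -0.003 and 0.003 m and z of tube in the frame of fixture between 0.0587 and 0.0647 m and y of tube in the frame of fixture between -0.088 and -0.083 m and angle between the x axis of tube and the y axis of fixture, either way round below 0.04 rad and linear speed of tube below 0.01 m/s and distance of switch_pointer from where it was at the start of the episode between 0.063 and 0.0725 m and velocity of joint range_switch between -0.05 and 0.05 rad/s); the robot touches nothing.
It fails at once if the loose tube is dropped (it falls freely by more than about 18 mm) (linear speed of tube above 0.6 m/s and contact force between tube and the fingers below 0.05 N and contact force between tube and anything else below 0.05 N).
It fails at once if another thing on the bench is shifted by more than 30 mm (distance of any of stub_a, stub_b, hammer, spanner, wire_brush, magnet_square from where it was at the start of the episode above 0.03 m).
It also fails if it takes over 54 s, if anything falls off the work surface, if the arm or the gripper's body presses on something with over 40 N, if the wrist force passes 120 N, or if a joint passes its speed limit or range.

## Working session

There is one attempt and no reset: what is moved stays moved. The work goes in short steps, Python scripts to look and compute and a tool call to move; the robot and the scene stay as the last step left them, time stands still between calls to the robot, and variables do not carry over. Pictures are saved under pics/ and viewed, at most 10 in all, crops included, and the job is handed in when it is done.

Besides the shell and the picture viewer there is one more tool, called after "Request:" by a JSON object that holds its "method" and its "body", one argument or row to a line. step_arm: Moves the arm, as the interface text tells. Shifts and turns lie within -1 to 1; 1 stands for 25 mm of shift or 0.12 rad of turn. Its arguments: {"type":"object","properties":{"delta_pos":{"type":"array"},"turn":{"type":"array"},"grip":{"type":"number"},"newtons":{"type":"number"}},"required":["delta_pos","turn"]}

```bash
ls; mkdir -p pics
cat > h.py <<'E'
from bench import *
import numpy as np, cv2
def grab(n):
    c=camera(n); np.savez(f'{n}.npz',**c); return c
def load(n): return dict(np.load(f'{n}.npz'))
def pts(c):
    z=c['z_map'];K=c['mtx'];h,w=z.shape
    u,v=np.meshgrid(np.arange(w),np.arange(h))
    x=(u-K[0,2])/K[0,0]*z; y=(v-K[1,2])/K[1,1]*z
    P=np.stack([x,-y,-z,np.ones_like(z)],-1)
    W=P@np.linalg.inv(c['view']).T
    W=W[...,:3]; W[z==0]=np.nan
    return W
E
python3 - <<'E'
from h import *
for n in('top','side'):
    c=grab(n); print(n,c['mtx'].round(1).tolist(),c['view'].round(3).tolist(),c.keys())
    cv2.imwrite(f'pics/{n}0.png',cv2.resize(c['image'][...,::-1],(800,600)))
    print((c['z_map']==0).mean())
E
```

```text
pics
top [[445.6, 0.0, 255.1], [0.0, 445.6, 184.1], [0.0, 0.0, 1.0]] [[0.015, -1.0, -0.006, -0.081], [0.993, 0.015, 0.118, -0.488], [-0.118, -0.008, 0.993, -1.65], [0.0, 0.0, 0.0, 1.0]] dict_keys(['image', 'z_map', 'mtx', 'view'])
0.004069010416666667
side [[435.1, 0.0, 257.2], [0.0, 435.1, 192.3], [0.0, 0.0, 1.0]] [[-0.999, -0.049, -0.007, 0.49], [0.028, -0.674, 0.738, -0.126], [-0.041, 0.737, 0.675, -1.354], [0.0, 0.0, 0.0, 1.0]] dict_keys(['image', 'z_map', 'mtx', 'view'])
0.0038197835286458335
```

View pics/top0.png

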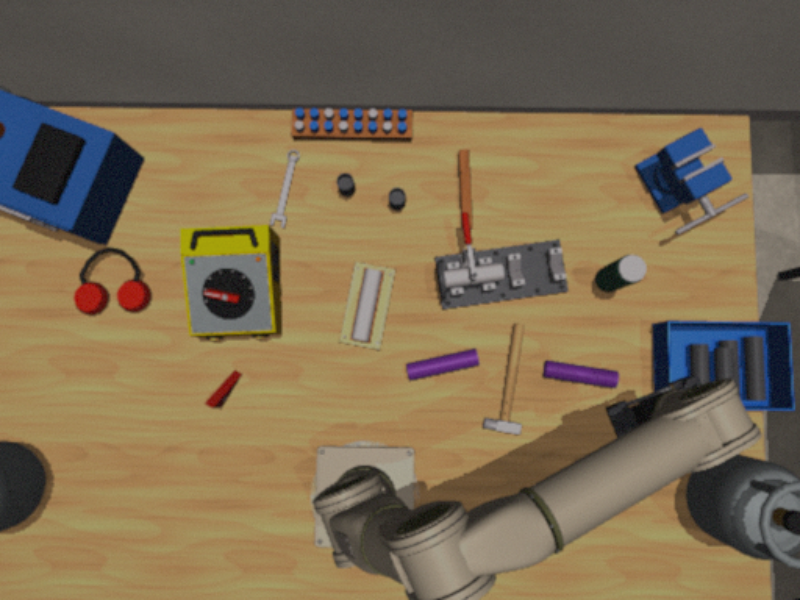

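View pics/side0.png

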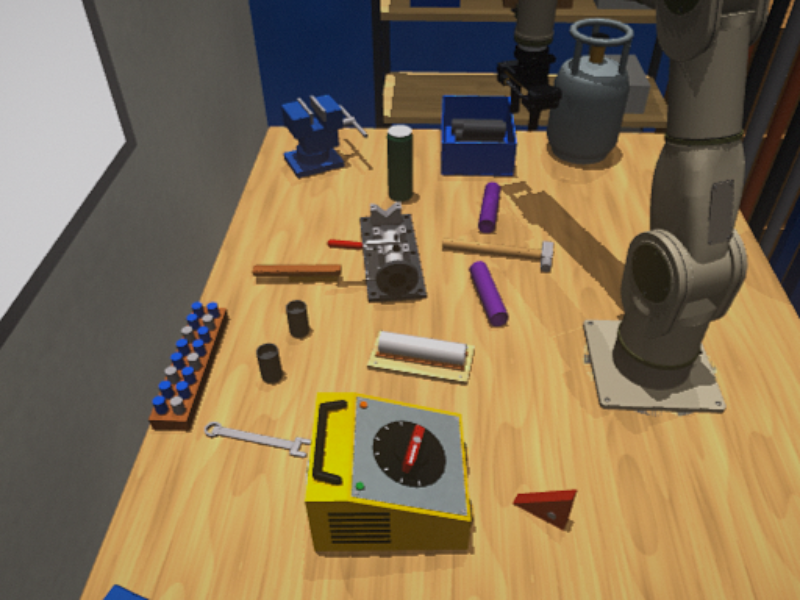

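Candidates for the tube (800 px top view): the bright tube in the plywood rest (365,305); purple tubes (443,364) and (580,374); dark tubes in the blue bin (about 725,370); the clamped stub (475,273). By description it is the bright one in the rest. The fixture's flange is at (450,275) with empty blocks at (515,268) and (557,262). The switch is at (228,293) with its white line pointing left. Next I'll measure these.

Run:
```python
from h import *
c=load('top');W=pts(c);im=c['image'].astype(int);hsv=cv2.cvtColor(c['image'],cv2.COLOR_RGB2HSV)
def roi(x0,y0,x1,y1):
    m=np.zeros(im.shape[:2],bool); m[int(y0*.64):int(y1*.64),int(x0*.64):int(x1*.64)]=1; return m
def rect(P):
    (cx,cy),s,a=cv2.minAreaRect(P[:,:2].astype(np.float32)); b=cv2.boxPoints(((cx,cy),s,a))
    e=[b[1]-b[0],b[2]-b[1]]; e=max(e,key=np.linalg.norm); return np.round([cx,cy],4),np.round(sorted(s),4),round(float(np.degrees(np.arctan2(e[1],e[0])))%180,2)
z=W[...,2]
R=roi(325,250,405,360)
print('tube',rect(W[R&(z>.035)]),np.nanmax(z[R]),'rest',rect(W[R&(z>.006)]))
F=roi(425,225,575,315)
print('fix plate',rect(W[F&(z>.007)&(hsv[...,2]<110)]), rect(W[F&(abs(z-.012)<.004)]))
for n,r in(('in',(503,245,530,295)),('out',(545,240,572,290))):
    m=roi(*r)&(z>.03)&(z<.075); print(n,rect(W[m]),np.nanmax(z[m]),m.sum())
m=roi(440,255,505,290)&(z>.065)&(z<.09); print('stub',rect(W[m]))
wl=roi(170,215,285,345)&(z>.07); print('welder',rect(W[wl]),np.nanmax(z[wl]))
# panel plane
g=roi(190,250,275,335)&(hsv[...,1]<60)&(hsv[...,2]>110)&(z>.08); P=W[g]
A=np.c_[P[:,:2],np.ones(len(P))];k=np.linalg.lstsq(A,P[:,2],rcond=None)[0]; print('panel',k,np.degrees(np.arctan(np.hypot(*k[:2]))),'up dir',np.degrees(np.arctan2(k[1],k[0])), 'rect',rect(P))
red=roi(190,270,260,315)&((hsv[...,0]<10)|(hsv[...,0]>170))&(hsv[...,1]>120)&(z>.11)
print('red',red.sum(),rect(W[red]),W[red].mean(0))
s=read_state();print(s['ee_pos'],s['eef_rot'],s['width'],s['time'])
t=c['image'][130:230,100:300][...,::-1]; cv2.imwrite('pics/crop.png',cv2.resize(t,None,fx=4,fy=4,interpolation=cv2.INTER_CUBIC))
```

```text
tube (array([0.4465, 0.0013]), array([0.0411, 0.1697]), 170.0) 0.06387438272084656 rest (array([0.4527, 0.009 ]), array([0.1921, 0.2633]), 1.6)
fix plate (array([ 0.5565, -0.3155]), array([0.1834, 0.3124]), 98.68) (array([ 0.5428, -0.3183]), array([0.2159, 0.3624]), 90.95)
in (array([ 0.5327, -0.3431]), array([0.0553, 0.0744]), 1.72) 0.07433009278102065 174
out (array([ 0.5497, -0.4516]), array([0.0303, 0.0756]), 7.88) 0.06601716279107972 177
stub (array([ 0.5237, -0.2428]), array([0.0635, 0.1517]), 94.9)
welder (array([0.4921, 0.3144]), array([0.2039, 0.2485]), 2.62) 0.17287151967891212
panel [ 0.32991123  0.0203888  -0.03663188] 18.290820426103732 up dir 3.5364305060724237 rect (array([0.4602, 0.3136]), array([0.1674, 0.1809]), 92.72)
red 116 (array([0.4556, 0.3227]), array([0.0261, 0.0843]), 79.07) [0.45337392 0.31643294 0.14768033]
[ 0.22691806 -0.58197591  0.22183996] [ 9.82767032e-01  1.84847374e-01 -1.54004897e-04 -6.20588657e-04] 0.08681266798355884 0.1
```

View pics/crop.png

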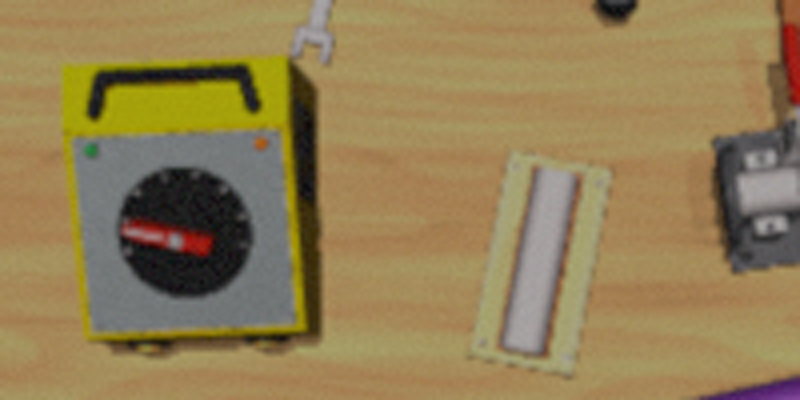

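The crop confirms the bright tube in the plywood rest (crop 540,260), and the switch pointer's white line lies to the left at (122,229), roughly 75° anticlockwise. Moving over the tube.

Request:
{"method": "step_arm", "body": {
  "delta_pos": [
    [0.366,0.972,0],
    [0.366,0.972,0],
    [0.366,0.972,0],
    [0.366,0.972,0],
    [0.366,0.972,0],
    [0.366,0.972,0],
    [0.366,0.972,0],
    [0.366,0.972,0],
    [0.366,0.972,0],
    [0.366,0.972,0],
    [0.366,0.972,0],
    [0.366,0.972,0]
  ],
  "turn": [-0.19,-0.19,-0.19,-0.19,-0.19,-0.19,-0.19,-0.19,-0.19,-0.19,-0.19,-0.19],
  "grip": 0
}}

```text
time: 1.3
ee_pos: [0.337, -0.2896, 0.2223]
eef_rot: [0.999, 0.049, -0.0, -0.0]
ft_force: [0.8, -0.3, 0.4]
width: 0.0871
grip_force: 0.0
```

Request:
{"method": "step_arm", "body": {
  "delta_pos": [
    [0.366,0.972,0],
    [0.366,0.972,0],
    [0.366,0.972,0],
    [0.366,0.972,0],
    [0.366,0.972,-0.4],
    [0.366,0.972,-0.4],
    [0.366,0.972,-0.5],
    [0.366,0.972,-0.5],
    [0.366,0.972,-0.5],
    [0.366,0.972,-0.5],
    [0.366,0.972,-0.5],
    [0.366,0.972,-0.5]
  ],
  "turn": [-0.19,-0.19,-0.19,-0.19,-0.19,-0.19,-0.19,-0.19,-0.19,-0.19,-0.19,-0.19]
}}

```text
time: 2.5
ee_pos: [0.4467, 0.0019, 0.127]
eef_rot: [0.996, -0.088, -0.0, 0.0]
ft_force: [0.3, -0.0, -0.1]
width: 0.0871
grip_force: 0.0
```

```bash
cat >> h.py <<'E'
def cast(c,uv,z):
    uv=np.atleast_2d(uv).astype(float);K=c['mtx'];V=np.linalg.inv(c['view'])
    d=np.c_[(uv[:,0]-K[0,2])/K[0,0],-(uv[:,1]-K[1,2])/K[1,1],-np.ones(len(uv))]@V[:3,:3].T
    o=V[:3,3]; return o+d*((z-o[2])/d[:,2])[:,None]
def yaw():
    from scipy.spatial.transform import Rotation as R
    s=read_state();M=R.from_quat(s['eef_rot']).as_matrix();return np.degrees(np.arctan2(M[1,0],M[0,0])),s
E
python3 - <<'E'
from h import *
y,s=yaw();print('toolx yaw',y,s['ee_pos'],s['time'],s['joint_positions'])
c=load('top');W=pts(c);hsv=cv2.cvtColor(c['image'],cv2.COLOR_RGB2HSV)
c2=grab('top');t=c2['image'][110:240,200:400][...,::-1]; cv2.imwrite('pics/top1.png',cv2.resize(t,None,fx=4,fy=4,interpolation=cv2.INTER_CUBIC))
E
```

```text
toolx yaw -10.114316711061385 [0.44669597 0.00185091 0.12695216] 2.5 [ 0.57759522  0.06725276 -0.69542826  1.99883079  0.04869554  1.09176213
 -1.88651109]
```

View pics/top1.png

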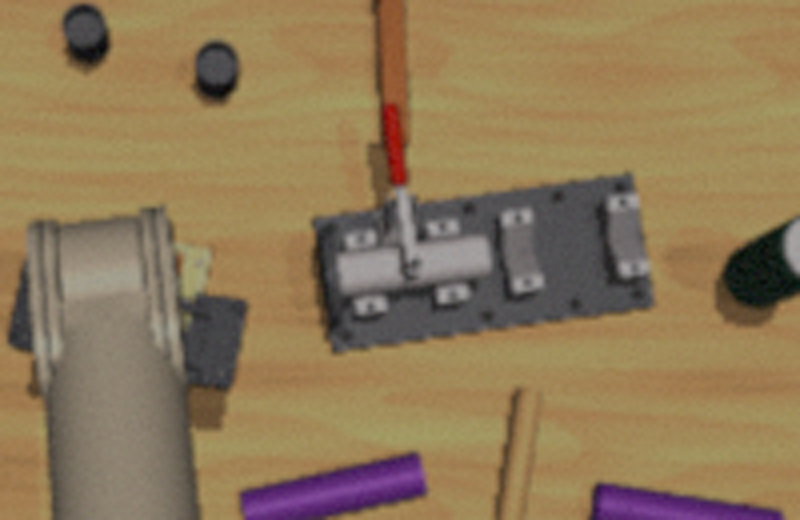

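The crop shows the fixture plate with corners at about (315,218), (630,176), (653,305) and (335,352), the stub's free end at (491,254), the inner block's lands at (518,217)/(527,284) and the outer's at (622,202)/(634,270). Descending to grip while I cast these points.

Request:
{"method": "step_arm", "body": {
  "delta_pos": [
    [0,0,-0.8],
    [0,0,-0.8],
    [0,0,-0.8],
    [0,0,-0.8],
    [0,0,-0.6],
    [0,0,-0.5],
    [0,0,0]
  ],
  "turn": [0,0,0,0,0,0,0]
}}

```text
time: 3.25
ee_pos: [0.4455, 0.0009, 0.0187]
eef_rot: [0.996, -0.088, -0.001, -0.0]
ft_force: [0.3, 0.2, -0.5]
width: 0.0866
grip_force: 0.0
```

Request:
{"method": "step_arm", "body": {
  "delta_pos": [
    [0,0,0],
    [0,0,0],
    [0,0,0],
    [0,0,0],
    [0,0,0],
    [0,0,0],
    [0,0,0],
    [0,0,0]
  ],
  "turn": [0,0,0,0,0,0,0,0],
  "grip": 1,
  "newtons": 35
}}

```text
time: 4.05
ee_pos: [0.4473, 0.0027, 0.0204]
eef_rot: [0.996, -0.087, 0.001, -0.001]
ft_force: [0.3, 6.2, 0.9]
width: 0.0414
grip_force: 35.0
```

Run:
```python
from h import *
c=load('top')
px=lambda p:np.array(p,float)/4+[200-.375,110-.375]
P=cast(c,px([(315,218),(630,176),(653,305),(335,352)]),.012)
print('plate',P[:,:2].round(4).tolist(),P.mean(0)[:2], [np.linalg.norm(P[i]-P[i-1]).round(3) for i in range(4)])
for a,b in(((315,218),(630,176)),((335,352),(653,305))):
    d=cast(c,px(a),.012)[0]-cast(c,px(b),.012)[0];print('ang',np.degrees(np.arctan2(d[1],d[0])))
B=cast(c,px([(518,217),(527,284),(622,202),(634,270)]),.057)[:,:2]
bi,bo=B[:2].mean(0),B[2:].mean(0);d=bi-bo
print('blocks',bi,bo,np.linalg.norm(d),np.degrees(np.arctan2(d[1],d[0])))
E1=cast(c,px([(491,254)]),.065);print('stub end',E1)
# refine: bright stub mask in current image, depth
W=pts(c);z=W[...,2];m=np.zeros(z.shape,bool);m[165:190,280:325]=1
hsv=cv2.cvtColor(c['image'],cv2.COLOR_RGB2HSV)
m&=(z>.066)&(z<.095)&(hsv[...,2]>120);Q=W[m];print(m.sum(),np.median(z[m]),Q[:,1].min(),Q[:,1].max())
# side view plate and blocks
s=load('side');W=pts(s);t=s['image'][115:200,215:285][...,::-1];cv2.imwrite('pics/side1.png',cv2.resize(t,None,fx=7,fy=7,interpolation=cv2.INTER_CUBIC))
```

```text
plate [[0.57, -0.1617], [0.6151, -0.4629], [0.491, -0.4833], [0.4417, -0.1819]] [ 0.52944792 -0.32243277] [np.float64(0.13), np.float64(0.305), np.float64(0.126), np.float64(0.305)]
ang 98.51053058924316
ang 99.28402142501525
blocks [ 0.53488036 -0.352466  ] [ 0.5499053  -0.45035046] 0.09903088143523237 98.72660223916154
stub end [[ 0.52993697 -0.32212297  0.065     ]]
295 0.0807879835356835 -0.31957149226023573 -0.18309016057274244
```

View pics/side1.png

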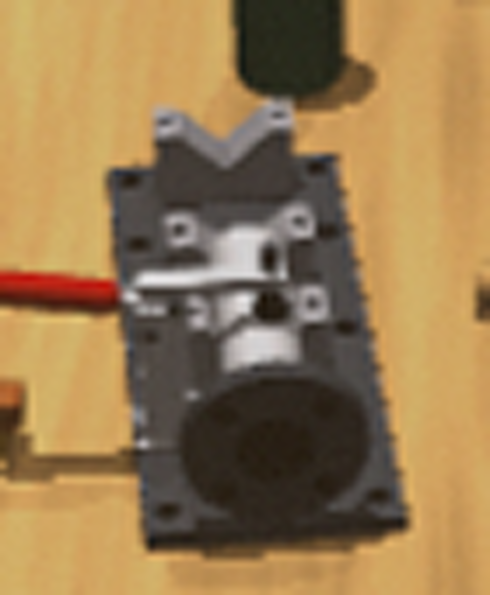

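Gripped with 41 mm opening, as expected. The side crop shows the outer V at (165,122)–(280,113) and the rest of the row hidden behind the clamp. The fixture origin is about (0.5295,-0.320), its y axis at 98.8°. Lifting, carrying and turning.

Request:
{"method": "step_arm", "body": {
  "delta_pos": [
    [0,0,0.4],
    [0,0,0.8],
    [0,0,1],
    [0,0,1],
    [0,0,1],
    [0,0,1],
    [0,0,0.8],
    [0.217,-0.937,0],
    [0.217,-0.937,0],
    [0.217,-0.937,0],
    [0.217,-0.937,0],
    [0.217,-0.937,0]
  ],
  "turn": [0,0,0,0,0,0,0,0.879,0.879,0.879,0.879,0.879],
  "newtons": 45
}}

```text
time: 5.25
ee_pos: [0.4733, -0.1173, 0.1701]
eef_rot: [0.984, 0.177, -0.0, -0.0]
ft_force: [0.7, 0.0, -3.7]
width: 0.0412
grip_force: 45.0
```

Request:
{"method": "step_arm", "body": {
  "delta_pos": [
    [0.217,-0.937,0],
    [0.217,-0.937,0],
    [0.217,-0.937,0],
    [0.217,-0.937,0],
    [0.217,-0.937,0],
    [0.217,-0.937,0],
    [0.217,-0.937,0],
    [0.217,-0.937,0],
    [0.217,-0.937,0],
    [0.217,-0.937,0],
    [0.217,-0.937,0],
    [0.217,-0.937,0]
  ],
  "turn": [0.879,0.879,0.879,0.879,0.879,0.879,0.879,0.879,0.879,0.879,0.879,0.879]
}}

```text
time: 6.45
ee_pos: [0.5382, -0.3984, 0.1698]
eef_rot: [0.689, 0.725, -0.0, -0.001]
ft_force: [-0.1, 0.0, -3.8]
width: 0.0412
grip_force: 45.0
```

Request:
{"method": "step_arm", "body": {
  "delta_pos": [
    [0.211,-0.931,0],
    [0,0,0],
    [0,0,0]
  ],
  "turn": [0.879,0,0]
}}

```text
time: 6.75
ee_pos: [0.5435, -0.4207, 0.1694]
eef_rot: [0.652, 0.758, 0.0, -0.001]
ft_force: [0.4, 0.7, -2.9]
width: 0.0414
grip_force: 45.0
```

Run:
```python
from h import *
y,s=yaw();print(y,s['ee_pos'],s['joint_positions'],s['width'],s['ft_force'])
c=grab('top');c2=grab('side')
a=c['image'][110:240,260:400];b=c2['image'][80:210,190:330]
cv2.imwrite('pics/both.png',cv2.resize(np.hstack([a,b])[...,::-1],(800,370),interpolation=cv2.INTER_CUBIC))
```

```text
98.623560787769 [ 0.54345383 -0.42073859  0.16941006] [ 0.98364328  0.56630103 -0.58293834  1.31681923  0.30674988  1.34900158
  0.55631018] 0.041376787155725694 [ 0.42241416  0.7058524  -2.87106805]
```

View pics/both.png

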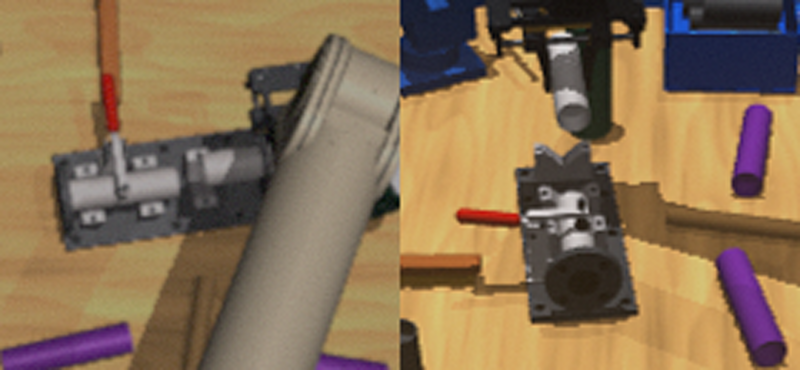

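Tube is held in line with the stub, above the empty blocks (left half: tube end at (215,170); right half: (570,110)). Checking the line numerically against the stub.

Run:
```python
from h import *
u=np.array([-.153,.988])
n=np.array([.988,.153])
o=np.array([.5295,-.320])
for nm in('top','side'):
    c=load(nm);W=pts(c);hsv=cv2.cvtColor(c['image'],cv2.COLOR_RGB2HSV)
    q=W[...,:2]-o; a=q@n; b=q@u; z=W[...,2]
    for t,m in(('stub',(b>5e-3)&(b<.05)&(abs(a)<.03)&(z>.062)&(z<.09)),('tube',(b>-.19)&(b<0)&(abs(a)<.04)&(z>.165)&(z<.215)&(hsv[...,2]>70))):
        A,B,Z=a[m],b[m],z[m]
        mid=[(np.percentile(A[abs(B-x)<.006],[3,97]).mean().round(4),np.median(Z[abs(B-x)<.006]).round(3),x.round(3)) for x in np.arange(B.min(),B.max(),.012) if (abs(B-x)<.006).sum()>8]
        print(nm,t,m.sum(),B.min().round(4),B.max().round(4),mid)
```

```text
top stub 141 0.0058 0.0497 [(np.float64(-0.0031), np.float64(0.082), np.float64(0.006)), (np.float64(-0.0014), np.float64(0.079), np.float64(0.018)), (np.float64(-0.0033), np.float64(0.079), np.float64(0.03)), (np.float64(0.0018), np.float64(0.078), np.float64(0.042))]
top tube 232 -0.0925 -0.0122 [(np.float64(-0.0068), np.float64(0.201), np.float64(-0.081)), (np.float64(-0.0058), np.float64(0.201), np.float64(-0.069)), (np.float64(-0.0048), np.float64(0.2), np.float64(-0.057)), (np.float64(-0.0061), np.float64(0.2), np.float64(-0.045)), (np.float64(-0.0055), np.float64(0.199), np.float64(-0.033)), (np.float64(-0.0068), np.float64(0.201), np.float64(-0.021))]
side stub 48 0.0052 0.0457 [(np.float64(0.004), np.float64(0.075), np.float64(0.005)), (np.float64(0.0051), np.float64(0.079), np.float64(0.017)), (np.float64(-0.0004), np.float64(0.079), np.float64(0.029))]
side tube 309 -0.1802 -0.0052 [(np.float64(-0.0031), np.float64(0.2), np.float64(-0.144)), (np.float64(-0.0026), np.float64(0.199), np.float64(-0.132)), (np.float64(-0.0016), np.float64(0.2), np.float64(-0.12)), (np.float64(0.0069), np.float64(0.199), np.float64(-0.108)), (np.float64(0.0021), np.float64(0.197), np.float64(-0.096)), (np.float64(0.0054), np.float64(0.199), np.float64(-0.084)), (np.float64(0.0007), np.float64(0.199), np.float64(-0.072)), (np.float64(-0.0005), np.float64(0.199), np.float64(-0.06)), (np.float64(0.0003), np.float64(0.199), np.float64(-0.048)), (np.float64(-0.0003), np.float64(0.178), np.float64(-0.036)), (np.float64(-0.0004), np.float64(0.194), np.float64(-0.024)), (np.float64(-0.0005), np.float64(0.192), np.float64(-0.012))]
```

Request:
{"method": "step_arm", "body": {
  "delta_pos": [
    [0.08,0.012,-0.5],
    [0,0,-0.8],
    [0,0,-0.9],
    [0,0,-0.9],
    [0,0,-0.7],
    [0,0,-0.4],
    [0,0,-0.3],
    [0,0,-0.1],
    [0,0,0]
  ],
  "turn": [0,0,0,0,0,0,0,0,0]
}}

```text
time: 7.75
ee_pos: [0.5464, -0.4204, 0.0554]
eef_rot: [0.651, 0.759, 0.0, 0.0]
ft_force: [-0.6, 0.0, -4.3]
width: 0.0411
grip_force: 45.0
```

Request:
{"method": "step_arm", "body": {
  "delta_pos": [
    [0,0,-0.08],
    [0,0,-0.08],
    [0,0,0],
    [0,0,0]
  ],
  "turn": [0,0,0,0]
}}

```text
time: 8.15
ee_pos: [0.5472, -0.4206, 0.0521]
eef_rot: [0.651, 0.759, 0.0, 0.001]
ft_force: [2.6, -0.5, 0.1]
width: 0.041
grip_force: 45.0
```

Request:
{"method": "step_arm", "body": {
  "delta_pos": [
    [0.05,0.008,-0.02],
    [0.03,0.004,-0.06],
    [0,0,0],
    [0,0,0]
  ],
  "turn": [0,0,0,0]
}}

```text
time: 8.55
ee_pos: [0.5493, -0.4201, 0.0499]
eef_rot: [0.651, 0.759, 0.0, 0.001]
ft_force: [4.9, 0.0, 4.6]
width: 0.0409
grip_force: 45.0
```

Request:
{"method": "step_arm", "body": {
  "delta_pos": [
    [0.04,0.006,0],
    [0,0,0],
    [0,0,0]
  ],
  "turn": [0,0,0]
}}

```text
time: 8.85
ee_pos: [0.5496, -0.42, 0.0495]
eef_rot: [0.651, 0.759, 0.0, 0.0]
ft_force: [3.5, -0.3, 5.6]
width: 0.0407
grip_force: 45.0
```

Request:
{"method": "step_arm", "body": {
  "delta_pos": [
    [-0.02,0.118,0],
    [-0.02,0.118,0],
    [-0.02,0.118,0],
    [0,0,0],
    [0,0,0]
  ],
  "turn": [0,0,0,0,0]
}}

```text
time: 9.35
ee_pos: [0.5484, -0.4113, 0.0494]
eef_rot: [0.651, 0.759, 0.0, 0.001]
ft_force: [5.3, -1.7, 3.3]
width: 0.0414
grip_force: 45.0
```

Request:
{"method": "step_arm", "body": {
  "delta_pos": [
    [-0.01,0.06,0],
    [-0.01,0.06,0],
    [0,0,0]
  ],
  "turn": [0,0,0]
}}

```text
time: 9.65
ee_pos: [0.5479, -0.4087, 0.0495]
eef_rot: [0.651, 0.759, 0.0, 0.001]
ft_force: [5.8, -2.5, 2.9]
width: 0.0406
grip_force: 45.0
```

Request:
{"method": "step_arm", "body": {
  "delta_pos": [
    [0.03,0.06,0],
    [-0.01,0.06,0],
    [0,0,0]
  ],
  "turn": [0,0,0]
}}

```text
time: 9.95
ee_pos: [0.5477, -0.4062, 0.0493]
eef_rot: [0.651, 0.759, -0.0, 0.001]
ft_force: [4.9, -3.3, 3.6]
width: 0.0413
grip_force: 45.0
```

Request:
{"method": "step_arm", "body": {
  "delta_pos": [
    [-0.01,0.06,0],
    [-0.01,0.06,0],
    [0,0,0]
  ],
  "turn": [0,0,0]
}}

```text
time: 10.25
ee_pos: [0.5475, -0.4058, 0.0495]
eef_rot: [0.652, 0.758, -0.001, 0.003]
ft_force: [9.4, -11.4, -2.4]
width: 0.0409
grip_force: 45.0
```

Force along the axis rose to 11 N: the tube is butted against the stub. Releasing.

Request:
{"method": "step_arm", "body": {
  "delta_pos": [
    [0,0,0],
    [0,0,0],
    [0,0,0],
    [0,0,0],
    [0,0,0]
  ],
  "turn": [0,0,0,0,0],
  "grip": 0
}}

```text
time: 10.75
ee_pos: [0.5469, -0.4017, 0.0487]
eef_rot: [0.651, 0.759, -0.0, -0.0]
ft_force: [0.1, 0.5, 0.8]
width: 0.0729
grip_force: 0.0
```

Request:
{"method": "step_arm", "body": {
  "delta_pos": [
    [0,0,0.3],
    [0,0,0.6],
    [0,0,1],
    [0,0,1],
    [0,0,1],
    [0,0,1],
    [0,0,1],
    [-1,0.6,0.3],
    [-1,0.6,0],
    [-0.6,0.8,0],
    [0,1,0],
    [0,1,0]
  ],
  "turn": [0,0,0,0,0,0,0,0,0,0,0,0]
}}

```text
time: 11.95
ee_pos: [0.4818, -0.3015, 0.2058]
eef_rot: [0.652, 0.759, -0.0, 0.001]
ft_force: [0.8, -0.4, 0.8]
width: 0.087
grip_force: 0.0
```

Request:
{"method": "step_arm", "body": {
  "delta_pos": [
    [0,1,0],
    [0,1,0],
    [0,1,0],
    [0,1,0],
    [0,1,0],
    [0,1,0],
    [0,1,0],
    [0,1,0],
    [0,1,0],
    [0,0,0]
  ],
  "turn": [0,0,0,0,0,0,0,0,0,0],
  "grip": 1
}}

```text
time: 12.95
ee_pos: [0.4826, -0.0731, 0.2057]
eef_rot: [0.649, 0.761, 0.0, 0.001]
ft_force: [0.1, 0.0, 1.2]
width: 0.0148
grip_force: 0.0
```

Run:
```python
from h import *
y,s=yaw();print(y,s['ee_pos'],s['joint_positions'],s['time'])
c=grab('top');c2=grab('side')
a=c['image'][110:240,260:400];b=c2['image'][80:210,190:330]
cv2.imwrite('pics/both2.png',cv2.resize(np.hstack([a,b])[...,::-1],(800,370),interpolation=cv2.INTER_CUBIC))
```

```text
99.05256196165462 [ 0.48261327 -0.07306015  0.20569684] [ 0.85444973  0.10482596 -0.8344666   1.80146548  0.0818705   1.26860428
  0.15645581] 12.95
```

View pics/both2.png

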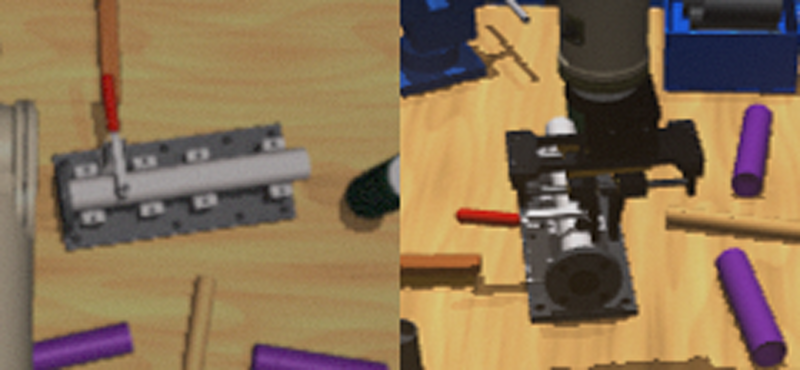

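The tube now lies across both V-blocks, collinear with the stub and with no visible gap (left half: joint at about (180,180), outer end (308,165)). Next, the switch: compute the push path for closed fingers, with the pad sides against the bar.

```bash
cat > sw.py <<'E'
from h import *
S=np.array([.464,.3135,.12]);psi=np.radians(2.8);a=.322
f=np.array([np.cos(psi),np.sin(psi),0]);eu=np.cos(a)*f+[0,0,np.sin(a)];n=-np.sin(a)*f+[0,0,np.cos(a)];el=np.array([-np.sin(psi),np.cos(psi),0])
def wp(th,d,R=.038,h=.022):
    t=np.radians(th);return S+R*(np.cos(t)*eu+np.sin(t)*el)+d*(-np.sin(t)*eu+np.cos(t)*el)+h*n
def pointer(c):
    hsv=cv2.cvtColor(c['image'],cv2.COLOR_RGB2HSV);m=((hsv[...,0]<10)|(hsv[...,0]>170))&(hsv[...,1]>110)&(hsv[...,2]>60)
    # cast on handle-top plane
    v,u=np.nonzero(m);K=c['mtx'];V=np.linalg.inv(c['view'])
    d=np.c_[(u-K[0,2])/K[0,0],-(v-K[1,2])/K[1,1],-np.ones(len(u))]@V[:3,:3].T;o=V[:3,3]
    P=o+d*(((S+.037*n-o)@n)/(d@n))[:,None]; q=P-S; U=np.c_[q@eu,q@el]; k=np.hypot(*U.T)<.065
    U=U[k].astype(np.float32); ln=cv2.fitLine(U,cv2.DIST_L2,0,.01,.01).ravel()
    mid=cv2.minAreaRect(U); dv=ln[:2]*np.sign(ln[:2]@U.mean(0)); return k.sum(),np.degrees(np.arctan2(dv[1],dv[0])).round(1),np.round(mid[0],4),np.round(mid[1],4)
E
python3 - <<'E'
from sw import *
for nm in('top','side'): print(nm,pointer(load(nm)))
p=read_state()['ee_pos']
print('now',p)
prev=wp(75,.034); print('above',((prev-p)/.025).round(2),prev.round(4))
for th,d in((75,.024),(70,.022),(65,.021),(60,.021),(55,.02),(50,.02),(45,.0195),(40,.019),(35,.019),(30,.0185),(25,.018),(20,.018),(15,.0175),(10,.017),(5,.017),(0,.0165),(-5,.0165),(-8,.0165)):
    q=wp(th,d); print(th,((q-prev)/.025).round(3).tolist(),q.round(4)); prev=q
E
```

```text
top (np.int64(94), np.float32(75.2), array([0.0009, 0.0088]), array([0.0782, 0.0205]))
side (np.int64(180), np.float32(73.8), array([0.0058, 0.0186]), array([0.0898, 0.0182]))
now [ 0.4824379  -0.07676986  0.20516126]
above [-1.98 17.37 -2.86] [0.433  0.3575 0.1336]
75 [0.371, -0.085, 0.122] [0.4423 0.3554 0.1366]
70 [0.214, 0.023, 0.072] [0.4477 0.356  0.1384]
65 [0.178, 0.012, 0.06] [0.4521 0.3563 0.1399]
60 [0.143, 0.011, 0.048] [0.4557 0.3566 0.1411]
55 [0.176, -0.024, 0.058] [0.4601 0.356  0.1426]
50 [0.141, -0.018, 0.047] [0.4636 0.3555 0.1438]
45 [0.153, -0.045, 0.05] [0.4675 0.3544 0.145 ]
40 [0.148, -0.06, 0.048] [0.4712 0.3529 0.1462]
35 [0.129, -0.059, 0.042] [0.4744 0.3514 0.1473]
30 [0.135, -0.087, 0.043] [0.4778 0.3492 0.1484]
25 [0.125, -0.1, 0.04] [0.4809 0.3467 0.1494]
20 [0.108, -0.093, 0.034] [0.4836 0.3444 0.1502]
15 [0.106, -0.122, 0.033] [0.4862 0.3414 0.1511]
10 [0.094, -0.132, 0.029] [0.4886 0.3381 0.1518]
5 [0.078, -0.12, 0.024] [0.4905 0.3351 0.1524]
0 [0.069, -0.147, 0.021] [0.4922 0.3314 0.1529]
-5 [0.056, -0.132, 0.016] [0.4936 0.3281 0.1533]
-8 [0.028, -0.082, 0.008] [0.4943 0.326  0.1535]
```

Request:
{"method": "step_arm", "body": {
  "delta_pos": [
    [-0.11,0.965,0],
    [-0.11,0.965,0],
    [-0.11,0.965,0],
    [-0.11,0.965,0],
    [-0.11,0.965,0],
    [-0.11,0.965,0],
    [-0.11,0.965,0],
    [-0.11,0.965,0],
    [-0.11,0.965,0],
    [-0.11,0.965,0],
    [-0.11,0.965,0],
    [-0.11,0.965,0]
  ],
  "turn": [0.84,0.84,0.84,0.84,0.84,0.84,0.84,0.84,0.84,0.84,0.83,0.8]
}}

```text
time: 14.25
ee_pos: [0.4498, 0.2122, 0.2046]
eef_rot: [0.106, 0.994, -0.0, 0.0]
ft_force: [-0.5, -0.7, -0.2]
width: 0.0005
grip_force: 0.0
```

Request:
{"method": "step_arm", "body": {
  "delta_pos": [
    [-0.11,0.965,0],
    [-0.11,0.965,0],
    [-0.11,0.965,0],
    [-0.11,0.965,0],
    [-0.11,0.965,0],
    [-0.11,0.965,0],
    [0,0,0],
    [0,0,-0.8],
    [0,0,-0.8],
    [0,0,-0.8],
    [0,0,-0.4],
    [0,0,0]
  ],
  "turn": [0,0,0,0,0,0,0,0,0,0,0,0]
}}

```text
time: 15.45
ee_pos: [0.433, 0.3557, 0.1331]
eef_rot: [0.108, 0.994, -0.001, -0.001]
ft_force: [-0.4, -0.2, -0.1]
width: 0.0004
grip_force: 0.0
```

Request:
{"method": "step_arm", "body": {
  "delta_pos": [
    [0.37,-0.02,0.14],
    [0.214,0.023,0.072],
    [0.178,0.012,0.06],
    [0.143,0.011,0.048],
    [0.176,-0.024,0.058],
    [0.141,-0.018,0.047],
    [0.153,-0.045,0.05],
    [0.148,-0.06,0.048],
    [0.129,-0.059,0.042],
    [0.135,-0.087,0.043]
  ],
  "turn": [0,-0.72,-0.72,-0.72,-0.72,-0.72,-0.72,-0.72,-0.72,-0.72]
}}

```text
time: 16.45
ee_pos: [0.4783, 0.351, 0.1508]
eef_rot: [0.478, 0.879, 0.001, 0.0]
ft_force: [0.1, 0.4, 0.1]
width: 0.0004
grip_force: 0.0
```

Run:
```python
from sw import *
print(yaw()[0],read_state()['ee_pos'])
for nm in('top','side'): print(nm,pointer(grab(nm)))
```

```text
122.94777823013868 [0.47832922 0.35095126 0.15077437]Traceback (most recent call last):
  File "<stdin>", line 3, in <module>
  File "sw.py", line 12, in pointer
    U=U[k].astype(np.float32); ln=cv2.fitLine(U,cv2.DIST_L2,0,.01,.01).ravel()
                                  ~~~~~~~~~~~^^^^^^^^^^^^^^^^^^^^^^^^^
cv2.error: OpenCV(4.12.0) /io/opencv/modules/imgproc/src/linefit.cpp:50: error: (-215:Assertion failed) count > 0 in function 'fitLine2D_wods'
```

Run:
```python
from sw import *
c=grab('side');print(pointer(c))
cv2.imwrite('pics/sw1.png',cv2.resize(c['image'][230:350,190:330][...,::-1],None,fx=5,fy=5,interpolation=cv2.INTER_CUBIC))
```

```text
(np.int64(50), np.float32(-147.8), array([-0.0098,  0.0137]), array([0.0476, 0.0124]))
```

View pics/sw1.png

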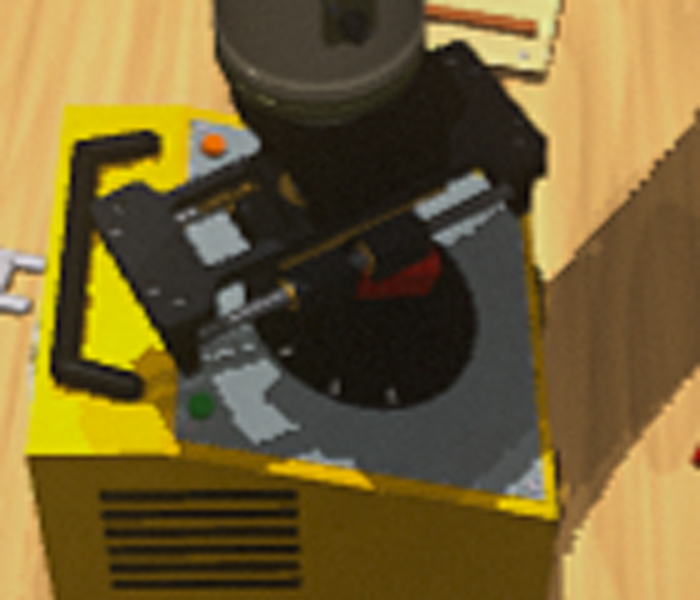

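The tail (400,275) shows the bar at about 32°, in step with the finger. Continuing past the last half-way point.

Request:
{"method": "step_arm", "body": {
  "delta_pos": [
    [0.125,-0.1,0.04],
    [0.108,-0.093,0.034],
    [0.106,-0.122,0.033],
    [0.094,-0.132,0.029],
    [0.078,-0.12,0.024],
    [0.069,-0.147,0.021],
    [0.056,-0.132,0.016],
    [0.028,-0.082,0.008],
    [0,0,0]
  ],
  "turn": [-0.72,-0.72,-0.72,-0.72,-0.72,-0.72,-0.72,-0.4,0]
}}

```text
time: 17.45
ee_pos: [0.4947, 0.3272, 0.1553]
eef_rot: [0.733, 0.681, 0.001, 0.0]
ft_force: [0.2, -0.2, 0.4]
width: -0.0002
grip_force: 0.0
```

Run:
```python
from sw import *
print(yaw()[0],read_state()['ee_pos'],read_state()['ft_force'],pointer(grab('side')))
```

```text
85.79632165203725 [0.49473715 0.32720631 0.15531636] [ 0.20243186 -0.15122459  0.3680361 ] (np.int64(192), np.float32(178.5), array([0.0024, 0.0123]), array([0.0299, 0.0575]))
```

Request:
{"method": "step_arm", "body": {
  "delta_pos": [
    [0,0.3,0],
    [0,0.4,0.4],
    [0,0,1],
    [0,0,1],
    [-0.5,-1,0.5],
    [-0.5,-1,0],
    [-0.5,-1,0],
    [-0.5,-1,0],
    [-0.5,-1,0],
    [0,-1,0],
    [0,-1,0],
    [0,-1,0]
  ],
  "turn": [0,0,0,0,0,0,0,0,0,0,0,0]
}}

```text
time: 18.7
ee_pos: [0.4315, 0.1452, 0.228]
eef_rot: [0.732, 0.681, 0.001, 0.0]
ft_force: [0.5, -0.3, -0.2]
width: 0.0002
grip_force: 0.0
```

Run:
```python
from sw import *
a,b=grab('top'),grab('side')
for c in(a,b):print(pointer(c))
cv2.imwrite('pics/end.png',cv2.resize(np.hstack([a['image'],b['image']])[...,::-1],(800,300)))
# joint gap: stub + tube extent in top depth
W=pts(a);o=np.array([.5335,-.3205]);n2=np.array([.988,.153]);u=np.array([-.153,.988]);q=W[...,:2]-o;A=q@n2;B=q@u;m=(W[...,2]>.066)&(W[...,2]<.095)&(abs(A)<.035)&(B<.06)&(B>-.2)
for x in np.arange(-.17,.05,.02):
    k=m&(abs(B-x)<.01);print(x.round(2),k.sum(),np.percentile(A[k],[5,95]).mean().round(4) if k.sum() else '',np.nanpercentile(W[...,2][k],80).round(4))
print('outer end',np.percentile(B[m],.5))
```

```text
(np.int64(45), np.float32(175.2), array([-0.0083,  0.0027]), array([0.0176, 0.0494]))
(np.int64(309), np.float32(-11.4), array([0.0123, 0.0086]), array([0.0329, 0.0793]))
-0.17 24 -0.0044 0.0827
-0.15 61 -0.0052 0.0836
-0.13 60 -0.0058 0.083
-0.11 57 -0.0046 0.0839
-0.09 59 -0.0048 0.0847
-0.07 61 -0.0059 0.0815
-0.05 53 -0.0053 0.0829
-0.03 62 -0.0049 0.0838
-0.01 61 -0.0053 0.0823
0.01 60 -0.0061 0.0833
0.03 57 -0.0049 0.083
0.05 59 -0.0051 0.0833
outer end -0.16669269803846254
```

View pics/end.png

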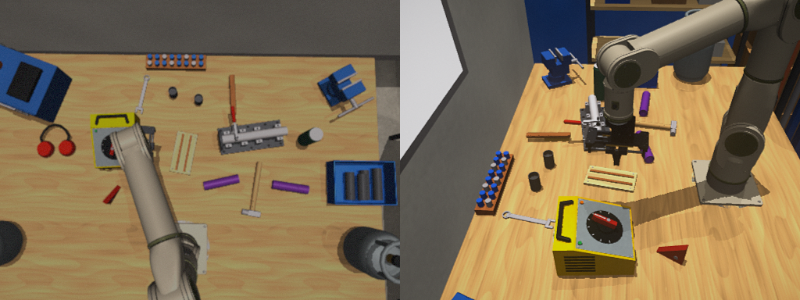

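The end picture shows the tube in line and butted (left half (265,133)), the other things in place, and the switch bar pointing just right of up the slope. The side camera reads about -11°, so it sits at the -15° click, three up from the start. Opening the gripper and handing in.

Request:
{"method": "step_arm", "body": {
  "delta_pos": [
    [0,0,0],
    [0,0,0],
    [0,0,0],
    [0,0,0],
    [0,0,0],
    [0,0,0]
  ],
  "turn": [0,0,0,0,0,0],
  "grip": 0
}}

```text
time: 19.4
ee_pos: [0.4314, 0.1451, 0.2269]
eef_rot: [0.733, 0.68, 0.0, -0.0]
ft_force: [0.9, 0.8, 0.1]
width: 0.0406
grip_force: 0.0
```

```bash
python3 -c "
from bench import *
print(close_job())"
```

```text
the job is handed in; nothing more can be done
None
```

I handed the job in at about 19 s, and the hand-in returned no verdict: by my camera and force checks, the tube lies in both V-blocks butted against the stub, the range switch is three clicks up, and the gripper is open and clear.

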